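Back off the vial clamp by its knurled wheel, counting turns

TASK

Loosen the little vial clamp with a fingertip: stroke across the top of the rim of its brass knurled wheel, again and again, so that the wheel turns anticlockwise as seen from its free end (the robot's side). Count as you go: bring the white line on the wheel up to the top, then give exactly two more full turns, and leave the line pointing straight up. Only touch the rim: do not pinch the wheel or touch the dark hub on its end, leave the vial standing in the clamp, do not lift anything, and do not disturb the things around.

Things in the scene. Friction and masses are not known exactly. Their poses are not given: they have to be found in the camera images.
- clamp: Vial clamp fixed to the bench: aluminium base 165 x 64 x 12 mm, blue jaws, long side along its x axis. Origin at the centre of its underside, z up; the -x end (towards the robot) carries the brass wheel, the +x end the fixed jaw (68 mm high). Yaw within 20 degrees of zero. Behind the wheel the yoke, 66 mm high, begins 13 mm from the wheel's rear face.
- rim_top (a point): Top of the wheel's rim at rest, mid-width; at [-64, 0, 70] mm in the clamp's frame, same axes, does not move with the wheel. Brass knurled wheel, radius 15 mm, 18 mm wide, axis along the clamp's x. Wheel and screw float on a spring: they give downward up to 5 mm, 1.6 N per mm; pressed 2 to 4 mm, a stroke of 12 mm to either side of the top hardly slips; farther out the fingertip leaves the rim.
- wheel (a joint): Turn of the wheel, rad; grows as it loosens (rim's top goes to the clamp's +y, the robot's left). 0 = white line straight up the first time; starts between -2.4 and -0.4 (line on the right seen from the robot); 12.566 = up again after two more full turns. Stays where left; turns farther and back; needs about 1 N at the rim. The line runs across rim, front face and hub.
- hub: Dark round hub on the free (-x) end of the wheel, 20 mm diameter, standing 5 mm proud of the wheel's front face, turning with it. Origin on the axis at mid-width of the wheel. Not to be touched.
- vial_mid (a point): Centre (half-way up) of the small glass vial with green cap, 22 mm diameter, 45 mm tall, loose, standing between the jaws 100 mm behind the wheel, its foot 25 mm above the bench, top at 70 mm. To be left standing.
- jaw (a joint): Opening of the clamp's moving jaw, m, driven by the wheel: 3 mm per full turn, towards the wheel; 0 when the wheel is at 0, 0.006 after two full turns.
- petri_mid (a point): Centre of a round petri dish, 61 mm diameter, 14 mm tall, loose bystander on the bench.
- stopper_1_mid (a point): Centre of a red rubber stopper, 23 mm diameter, 22 mm tall, loose bystander on the bench.
- timer_mid (a point): Centre of a white bench timer, 58 x 66 x 18 mm, loose bystander on the bench.

How it is judged:
By the outcome, as a careful person would: the job done as asked, in the order asked, and still so for the second after the job is handed in, with the robot touching nothing.
It also fails if it takes over 54 s, if anything falls off the work surface, if the arm or the gripper's body presses on something with over 40 N, if the wrist force passes 120 N, or if a joint passes its speed limit or range.

ROBOT

A 6-joint arm with a two-finger parallel gripper is mounted at the origin on a cart in front of the work surface, level with it; the furniture and walls round the work are solid. World frame = base frame: x ahead of the robot, y to its left, z up, the work surface at z = 0. Lengths are in m, angles in rad, forces in N, time in s.
With the tool pointing down it reaches from about 0.25 to 0.775 m from the base axis. Payload 4 kg.
Tool frame: the origin (TCP) lies between the finger pads; the fingertips stand 25 mm ahead of it and the grasp point (between the pads) lies 6 mm ahead of it (robot.tip_reach is the z of the fingertips in the tool frame, in m); z points along the fingers, y is the line along which they close (so a half turn about z gives the same grasp; the last joint's range is limited). The gripper opens to 94 mm and grips with 3 to 60 N. Pads are 16 mm wide; open, the fingers measure 119 mm over their backs; the gripper's body (75 mm by 177 mm) begins 78 mm behind the grasp point.
Start: joints at [1.105, 0.087, 1.371, -0, 1.684, -0.103], TCP at [0.195, 0.514, 0.231] pointing down, gripper open.
Joint ranges: [-3.1, 3.1], [-0.76, 2.03], [0.27, 2.55], [-1.08, 4.22], [0.17, 2.65], [-2.57, 2.57]. Speed limits (rad/s): [2.79, 2.79, 3.14, 3.14, 3.14, 3.14].

INTERFACE

Orientations are given as [roll, pitch, yaw] about the fixed x, y, z axes, in that order (R = Rz(yaw) Ry(pitch) Rx(roll)).
In Python, from bench import robot gives the robot as it stands. The module is installed in compiled form; this text tells all that it offers.
- The arm moves only by the shell command python3 -m handwheel 'ROWS'. ROWS is JSON, a list of rows, each a list of 3 entries, a list of its own where there are three numbers: the turn, a rotation vector about the world's x, y, z in units of 90 degrees (1.0 is 90 degrees), then the shift along the world's x, y, z in units of 0.05 m (1.0 is 0.05 m), then the closure, from 0 (fully open) to 1 (shut). A call has 1 to 5 rows; each row shifts and turns the commanded pose from where the row before left it; what a row does not reach is not made up. A row lasts 1/10 s, in which the tool goes at most 50 mm and 8.59 degrees, less where a joint would pass 70% of its speed; a pose out of reach is approached as far as the arm can. A call with a number of a shift or a turn outside -1 to 1 is refused whole. A call with a gripper value outside its range is refused whole. The fingers move at their own pace and stop on an object; the grip force is fixed at half the most. Time passes only in rows, so rows that do not move let the fingers close. It gives the time, the measured TCP pose, the force, the opening and the grip force at its end, in the units of the state.
- robot.get_obs(): the state, without advancing time (a new reading comes with each control period).
- robot.snapshot(name): name is "scene" or "top"; returns (picture, depth): 400x640x3 uint8, red, green, blue; 400x640 float32, m along the optical axis (not along the pixel's ray), 0 where there is no reading.
- robot.calibration(name): a dict with "mtx" (3x3 intrinsics, pixels), "D" ([k1, k2, p1, p2, k3] as OpenCV has them; the pictures are not rectified), "extrinsics" (4x4, takes a point from camera to world coordinates). Camera axes: x right, y down, z forward; pixel columns grow to the right and rows downward; lengths in m; the calibration is good to about 2 mm. A picture is of the moment at which its call begins. calibration takes no time and is no camera call.
- robot.close_job(): hands the job in; it is judged then, once.
Trained networks look in the newest picture that a camera, given by its name, has taken for a name from the list of things; names that differ only in an ending like _2 or _b are one class to them, and where a whole thing is asked for, a point or a joint stands for the part that bears it (a point fixed in the world has none). Each returns a list of dicts, best first, with "p" (0 to 1); they miss things now and then, are a little off and sometimes report something else, mostly with a low value. They report only what shows in the picture. A call takes as long as a camera call.
- robot.boxes_of(query, camera): "bbox" ([left, top, right, bottom] in pixels, round what is visible of it).
The state is a dict: "time": time; "joint_positions": joint angles; "qvel": joint speeds; "joint_torque": joint torques, N m; "tool_pos": TCP position; "ee_rot": TCP orientation; "wrist_force": force on the tool from outside, world axes, zero at the start; "wrist_torque": the same for the moment, N m; "width": finger opening in m; "finger_force": force on a finger pad.
Only numpy, scipy, OpenCV 4.12 (cv2) and the standard library are available. Lean on these libraries where they do the work, as an engineer would, in place of code of your own. Each camera call takes 0.05 s, during which the arm holds its last target. There are 200 camera calls.

## Working session

There is one attempt and no reset: what is moved stays moved. The work goes in short steps, Python scripts to look and compute and a shell command to move; the robot and the scene stay as the last step left them, time stands still between calls to the robot, and variables do not carry over. Pictures are saved under pics/ and viewed, at most 10 in all, crops included, and the job is handed in when it is done.

```bash
mkdir -p pics; cat > h.py <<'E'
from bench import robot
import numpy as np, cv2
def cal(n):
    c=robot.calibration(n); return np.array(c['mtx']),np.array(c['D']),np.array(c['extrinsics'])
def proj(n,P):
    K,D,E=cal(n); W=np.linalg.inv(E)
    return cv2.projectPoints(np.array(P,float).reshape(-1,3),cv2.Rodrigues(W[:3,:3])[0],W[:3,3],K,D)[0].reshape(-1,2)
def cloud(n,d):
    K,D,E=cal(n); h,w=d.shape
    g=np.mgrid[0:h,0:w][::-1].reshape(2,-1).T.astype(float)
    u=cv2.undistortPoints(g.reshape(-1,1,2),K,D).reshape(-1,2)
    p=np.c_[u,np.ones(len(u))]*d.reshape(-1,1)
    return (p@E[:3,:3].T+E[:3,3]).reshape(h,w,3)
E
python3 - <<'E'
from h import *
print(robot.get_obs())
for n in ["scene","top"]:
    p,d=robot.snapshot(n); cv2.imwrite(f'pics/{n}0.png',p[:,:,::-1]); np.save(f'{n}_d.npy',d); 
    X=cloud(n,d); print(n,cal(n)[2].round(3).tolist(),cal(n)[0].round(1).tolist())
    for q in ["clamp","wheel","hub","vial_mid","petri_mid","stopper_1_mid","timer_mid"]:
        for r in robot.boxes_of(q,n)[:2]:
            b=np.array(r['bbox']); c=((b[:2]+b[2:])/2).astype(int)
            print(q,round(r['p'],2),b.round(0).tolist(),X[c[1],c[0]].round(3))
E
```

```text
{'time': 0.0, 'joint_positions': array([ 1.10490961e+00,  8.79692994e-02,  1.37224766e+00, -4.69185070e-05,
        1.68359416e+00, -1.03090359e-01]), 'qvel': array([ 7.43364245e-05, -1.02931545e-03, -8.17444642e-04,  1.80482661e-04,
        3.15244262e-04, -8.99929963e-04]), 'joint_torque': array([ 7.96164977e-05, -3.40200984e+01, -3.02418351e+01,  7.16751069e-02,
        3.35210713e-02, -1.74477718e-04]), 'tool_pos': array([0.19498004, 0.51375063, 0.22929965]), 'ee_rot': array([-3.13938116e+00, -1.81913289e-04,  2.77879086e+00]), 'wrist_force': array([ 0.99963881,  0.60089099, -0.16869969]), 'wrist_torque': array([-0.08079722,  0.01888875, -0.01770283]), 'finger_force': 0.0, 'width': 0.09419373053135455}
scene [[0.857, 0.381, -0.348, 0.791], [0.516, -0.656, 0.551, -0.244], [-0.019, -0.652, -0.758, 0.73], [0.0, 0.0, 0.0, 1.0]] [[408.9, 0.0, 319.9], [0.0, 408.9, 199.8], [0.0, 0.0, 1.0]]
clamp 0.94 [264.0, 229.0, 336.0, 305.0] [0.534 0.081 0.056]
wheel 0.61 [268.0, 227.0, 286.0, 243.0] [0.46  0.113 0.069]
vial_mid 0.61 [302.0, 260.0, 318.0, 273.0] [0.557 0.085 0.073]
vial_mid 0.36 [27
[... 283 characters left out ...]
, 0.021, -0.017, 0.236], [0.014, -0.158, -0.987, 1.001], [0.0, 0.0, 0.0, 1.0]] [[516.7, 0.0, 317.8], [0.0, 516.7, 200.1], [0.0, 0.0, 1.0]]
clamp 0.6 [349.0, 139.0, 408.0, 225.0] [0.324 0.236 1.001]
wheel 0.68 [360.0, 202.0, 381.0, 217.0] [0.455 0.125 0.069]
hub 0.53 [361.0, 210.0, 375.0, 215.0] [0.45  0.128 0.062]
vial_mid 0.6 [381.0, 153.0, 390.0, 162.0] [0.551 0.093 0.07 ]
vial_mid 0.49 [369.0, 163.0, 394.0, 178.0] [0.528 0.101 0.065]
petri_mid 0.65 [277.0, 229.0, 306.0, 261.0] [0.398 0.272 0.013]
stopper_1_mid 0.39 [293.0, 188.0, 303.0, 200.0] [0.493 0.257 0.022]
timer_mid 0.75 [217.0, 201.0, 250.0, 240.0] [0.446 0.383 0.014]
timer_mid 0.71 [350.0, 138.0, 400.0, 224.0] [0.518 0.109 0.021]
```

```bash
python3 - <<'E'
from h import *
a=cv2.imread('pics/top0.png')[120:240,330:430]; b=cv2.imread('pics/scene0.png')[215:315,255:345]
a=cv2.resize(a,(400,480),interpolation=cv2.INTER_CUBIC); b=cv2.resize(b,(400,480),interpolation=cv2.INTER_CUBIC)
cv2.imwrite('pics/c0.png',np.hstack([a,b]))
for n in ['top','scene']:
    X=cloud(n,np.load(n+'_d.npy')); 
    m=(X[...,0]>.4)&(X[...,0]<.65)&(X[...,1]>.02)&(X[...,1]<.19)
    for lo,hi in [(.006,.018),(.055,.09)]:
        P=X[m&(X[...,2]>lo)&(X[...,2]<hi)]
        r=cv2.minAreaRect((P[:,:2]*1000).astype(np.float32)); print(n,lo,len(P),np.round(r[0]),np.round(r[1]),r[2], P[:,2].mean())
    # bench height
    B=X[(X[...,0]>.35)&(X[...,0]<.5)&(X[...,1]>.15)&(X[...,1]<.2)]; print('bench',np.median(B[:,2]))
E
```

```text
top 0.006 1223 [530. 133.] [128. 165.] 70.94994354248047 0.01067211724140687
top 0.055 1233 [535. 151.] [151. 145.] 65.18061065673828 0.06791205410166502
bench -0.001187891586800216
scene 0.006 1067 [536. 108.] [209. 149.] 4.031374454498291 0.013530268630291463
scene 0.055 1271 [537. 152.] [157. 145.] 63.49340057373047 0.06784952193823422
bench 0.0023819172611305173
```

View pics/c0.png

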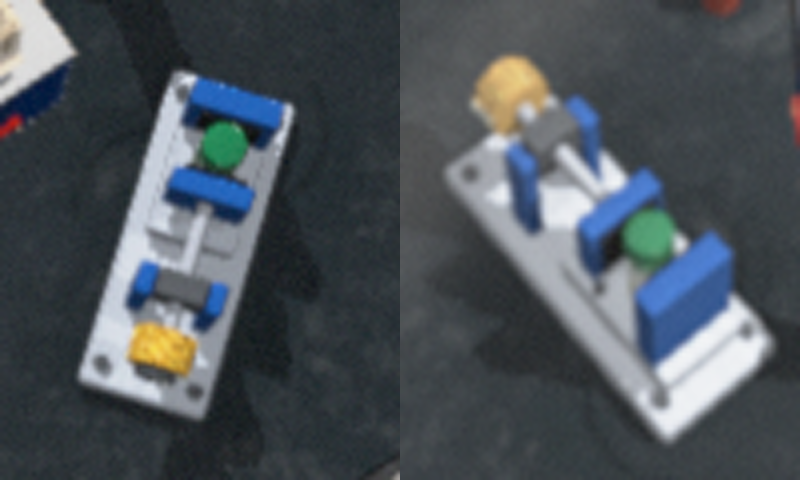

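View pics/scene0.png

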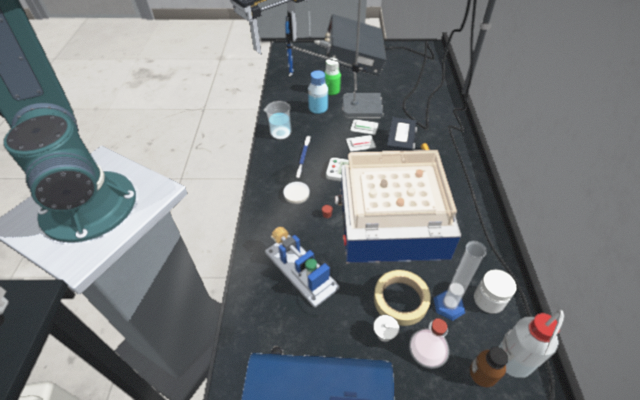

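```bash
cat > fit.py <<'E'
from h import *
from scipy.optimize import least_squares
top=np.array([[178,70],[294,105],[207,416],[80,378]])/4+[330,120]
sc=np.array([[45,170],[268,440],[375,345]])/[4.444,4.8]+[255,215]
cor=np.array([[82.5,32,12],[82.5,-32,12],[-82.5,-32,12],[-82.5,32,12]])/1000
def W(p,q): 
    c,s=np.cos(p[2]),np.sin(p[2]); return q@np.array([[c,-s,0],[s,c,0],[0,0,1]]).T+[p[0],p[1],0]
# scene corners: left = near-robot right(-x,-y); bottom=(+x,-y); right=(+x,+y)
ft=lambda p:(proj('top',W(p,cor))-top).ravel()
fs=lambda p:(proj('scene',W(p,cor[[2,1,0]]))-sc).ravel()
for nm,f in [('top',ft),('scene',fs),('both',lambda p:np.r_[ft(p),fs(p)])]:
    r=least_squares(f,[.53,.1,-.2]); p=r.x
    print(nm,p.round(4),np.degrees(p[2]).round(1),r.fun.round(1)); print('rim',W(p,np.array([[-.064,0,.07],[-.064,0,.055],[.036,0,.0475],[.036,0,.07]])).round(4).tolist())
    print(proj('top',W(p,np.array([[-.064,0,.07],[.036,0,.07]]))).round(1).tolist(),proj('scene',W(p,np.array([[-.064,0,.07],[.036,0,.07]]))).round(1).tolist())
E
python3 fit.py; python3 - <<'E'
from h import *
for n in ['top','scene']:
    X=cloud(n,np.load(n+'_d.npy')); im=cv2.imread(f'pics/{n}0.png'); hsv=cv2.cvtColor(im,cv2.COLOR_BGR2HSV)
    a=(X[...,0]>.42)&(X[...,0]<.62)&(X[...,1]>.04)&(X[...,1]<.17)
    for c,lo,hi in [('brass',15,32),('green',50,90)]:
        m=a&(hsv[...,0]>lo)&(hsv[...,0]<hi)&(hsv[...,1]>110)&(X[...,2]>.03); v,u=np.nonzero(m)
        print(n,c,m.sum(),u.min(),u.max(),v.min(),v.max(),np.median(X[m],0).round(3),X[m].min(0).round(3),X[m].max(0).round(3))
    m=(X[...,0]>.42)&(X[...,0]<.75)&(X[...,1]>.16)&(X[...,1]<.4)&(X[...,2]>.04); print('box',X[m].min(0),X[m].max(0))
E
```

```text
top [ 0.5197  0.1009 -0.3267] -18.7 [-0.7 -1.1  1.  -0.3 -0.2  0.8 -0.1  0.5]
rim [[0.4591, 0.1214, 0.07], [0.4591, 0.1214, 0.055], [0.5538, 0.0893, 0.0475], [0.5538, 0.0893, 0.07]]
[[372.0, 206.5], [387.0, 155.8]] [[278.0, 231.8], [309.8, 264.4]]
scene [ 0.5226  0.1027 -0.3371] -19.3 [-0.1  0.2 -0.6 -0.1  0.7 -0. ]
rim [[0.4622, 0.1239, 0.07], [0.4622, 0.1239, 0.055], [0.5565, 0.0908, 0.0475], [0.5565, 0.0908, 0.07]]
[[370.6, 204.8], [386.2, 154.3]] [[280.0, 231.6], [311.4, 264.5]]
both [ 0.5208  0.1016 -0.3272] -18.7 [-1.  -1.6  0.7 -0.8 -0.6  0.2 -0.4 -0.1 -1.3  0.5 -1.2 -0.2 -0.1 -0.3]
rim [[0.4602, 0.1221, 0.07], [0.4602, 0.1221, 0.055], [0.5549, 0.09, 0.0475], [0.5549, 0.09, 0.07]]
[[371.6, 205.8], [386.6, 155.2]] [[278.7, 231.8], [310.5, 264.4]]
top brass 148 363 378 201 213 [0.459 0.125 0.066] [0.448 0.109 0.056] [0.472 0.137 0.072]
top green 116 380 392 150 162 [0.554 0.093 0.069] [0.542 0.076 0.041] [0.569 0.102 0.072]
box [0.48634622 0.16199829 0.04003476] [0.74968831 0.39998527 0.14067184]
scene brass 79 274 286 228 241 [0.464 0.122 0.07 ] [0.452 0.111 0.051] [0.472 0.134 0.074]
scene green 76 306 315 259 268 [0.554 0.091 0.072] [0.545 0.081 0.066] [0.564 0.101 0.075]
box [0.48658221 0.16185174 0.04002102] [0.74998545 0.39984027 0.14272692]
```

```bash
python3 -m handwheel '[[[0,0,0.02],[0.4,-0.6,0],1],[[0,0,0],[0.4,-0.6,0],1],[[0,0,0],[0.4,-0.6,0],1],[[0,0,0],[0.4,-0.6,0],1],[[0,0,0],[0.4,-0.6,0],1]]'; python3 -m handwheel '[[[0,0,0],[0.4,-0.6,0],1],[[0,0,0],[0.4,-0.6,0],1],[[0,0,0],[0.4,-0.6,0],1],[[0,0,0],[0.4,-0.6,0],1],[[0,0,0],[0.4,-0.6,0],1]]'
```

```text
time: 1.3
tool_pos: [0.2957, 0.363, 0.2306]
ee_rot: [3.141, 0.0, 2.811]
wrist_force: [1.1, -0.7, -0.2]
width: 0.0572
finger_force: 0.0
time: 1.8
tool_pos: [0.3958, 0.2129, 0.2308]
ee_rot: [3.141, 0.001, 2.81]
wrist_force: [0.5, 0.5, -0.2]
width: 0.0176
finger_force: 0.0
```

```bash
python3 -m handwheel '[[[0,0,0],[0.4,-0.67,0],1],[[0,0,0],[0.4,-0.67,0],1],[[0,0,0],[0.4,-0.67,0],1],[[0,0,0],[0,0,-0.5],1],[[0,0,0],[0,0,-0.5],1]]'; python3 -m handwheel '[[[0,0,0],[0,0,-0.5],1],[[0,0,0],[0,0,-0.5],1],[[0,0,0],[0,0,-0.4],1],[[0,0,0],[0,0,0],1],[[0,0,0],[0,0,0],1]]'
python3 - <<'E'
from h import *
p,d=robot.snapshot('scene'); cv2.imwrite('pics/s1.png',p[:,:,::-1]); q,d2=robot.snapshot('top'); cv2.imwrite('pics/t1.png',q[:,:,::-1])
f=lambda a,x,y:cv2.resize(a[y:y+90,x:x+90,::-1],(400,400),interpolation=cv2.INTER_CUBIC)
cv2.imwrite('pics/c1.png',np.hstack([f(q,330,150),f(p,245,190)]))
o=robot.get_obs(); print(o['tool_pos'],o['wrist_force'],o['time'])
E
```

```text
time: 2.3
tool_pos: [0.4565, 0.1125, 0.1808]
ee_rot: [3.14, 0.002, 2.807]
wrist_force: [-0.9, -0.0, -0.4]
width: 0.0002
finger_force: 0.0
time: 2.8
tool_pos: [0.4553, 0.1137, 0.1108]
ee_rot: [3.142, -0.0, 2.81]
wrist_force: [0.4, 0.1, -0.2]
width: 0.0003
finger_force: 0.0
[0.45623122 0.11386499 0.1121521 ] [0.75846819 0.10144437 0.1623394 ] 2.9
```

View pics/c1.png

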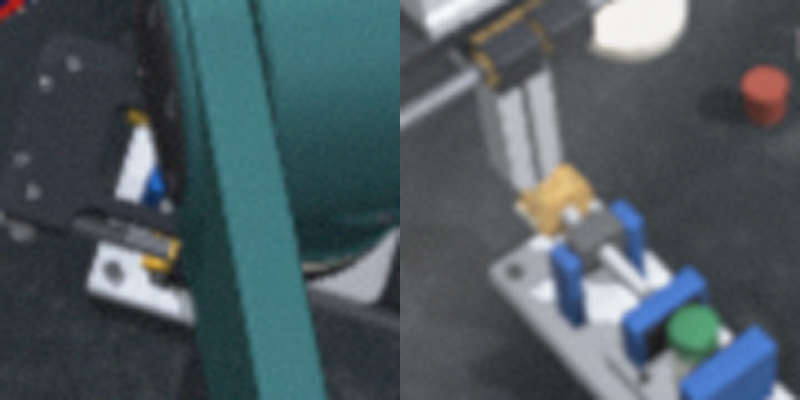

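```bash
python3 -m handwheel '[[[0,0,0],[0,0,-0.3],1],[[0,0,0],[0,0,0],1],[[0,0,0],[0,0,0],1]]';python3 -m handwheel '[[[0,0,0],[0,0,-0.04],1],[[0,0,0],[0,0,0],1],[[0,0,0],[0,0,0],1]]'; python3 -m handwheel '[[[0,0,0],[0,0,-0.04],1],[[0,0,0],[0,0,0],1],[[0,0,0],[0,0,0],1]]'
python3 -c "
from h import *
print(proj('scene',[[.4555,.113,.086],[.4555,.113,.25]]),245+527/4.44,190+190/4.44)"
```

```text
time: 3.2
tool_pos: [0.4557, 0.1138, 0.0965]
ee_rot: [3.141, 0.001, 2.81]
wrist_force: [-0.4, -0.1, 0.1]
width: 0.0003
finger_force: 0.0
time: 3.5
tool_pos: [0.4554, 0.1138, 0.0939]
ee_rot: [3.141, 0.001, 2.81]
wrist_force: [-0.5, -0.0, -0.5]
width: 0.0002
finger_force: 0.0
time: 3.8
tool_pos: [0.4555, 0.1137, 0.0918]
ee_rot: [3.141, 0.001, 2.81]
wrist_force: [0.2, -0.1, 1.4]
width: 0.0006
finger_force: 0.6
[[273.29571175 229.24289355]
 [262.86830464 170.08824876]] 363.6936936936937 232.7927927927928
```

```bash
python3 -m handwheel '[[[0,0,0],[0,0,-0.03],1],[[0,0,0],[0,0,0],1]]'; python3 -m handwheel '[[[0,0,0],[0.032,0.095,0],1],[[0,0,0],[0.032,0.095,0],1]]'; python3 -m handwheel '[[[0,0,0],[0.032,0.095,0],1],[[0,0,0],[0.032,0.095,0],1],[[0,0,0],[0,0,0],1]]'
```

```text
time: 4.0
tool_pos: [0.4554, 0.1134, 0.0903]
ee_rot: [-3.141, 0.001, 2.81]
wrist_force: [-0.4, -0.9, 4.0]
width: 0.0005
finger_force: 1.7
time: 4.2
tool_pos: [0.4588, 0.1232, 0.0909]
ee_rot: [3.142, 0.001, 2.81]
wrist_force: [-1.2, -1.6, 5.6]
width: 0.0003
finger_force: 3.3
time: 4.5
tool_pos: [0.4625, 0.1343, 0.0905]
ee_rot: [3.138, 0.001, 2.811]
wrist_force: [1.8, 3.0, 2.4]
width: 0.0005
finger_force: 2.1
```

```bash
cat > look.py <<'E'
from h import *
import sys
from fit import W
p,d=robot.snapshot('scene'); q,_=robot.snapshot('top')
cv2.imwrite(f'pics/s_{sys.argv[1]}.png',p[:,:,::-1]); cv2.imwrite(f'pics/t_{sys.argv[1]}.png',q[:,:,::-1])
f=lambda a,x,y:cv2.resize(a[y:y+40,x:x+40,::-1],(400,400),interpolation=cv2.INTER_CUBIC)
cv2.imwrite(f'pics/l_{sys.argv[1]}.png',np.hstack([f(q,352,190),f(p,260,215)]))
P=[.5208,.1016,-.327]
for t in [-1.5,-1,-.5,0,.5,1]:
    r=np.array([[x,.015*np.sin(t),.055+.015*np.cos(t)] for x in (-.073,-.055)])
    print(t,((proj('top',W(P,r))-[352,190])*10).round().tolist(),((proj('scene',W(P,r))-[260,215])*10+[400,0]).round().tolist())
E
sed -i 's/^for nm/if __name__=="__main__":\n for nm/; ' fit.py; sed -i 's/^    r=least/     r=least/;s/^    print/     print/' fit.py
python3 -m handwheel '[[[0,0,0],[0,0,0.2],1],[[0,0,0],[0,0,0.6],1],[[0,0,0],[-0.4,-0.8,0.6],1],[[0,0,0],[-0.4,-0.8,0],1],[[0,0,0],[-0.4,-0.8,0],1]]'; python3 -m handwheel '[[[0,0,0],[-0.4,-0.8,0],1],[[0,0,0],[0,0,0],1]]'; python3 look.py a
```

```text
time: 5.0
tool_pos: [0.4022, 0.0145, 0.1588]
ee_rot: [-3.141, 0.001, 2.812]
wrist_force: [0.4, -0.4, 0.1]
width: 0.0005
finger_force: 0.0
time: 5.2
tool_pos: [0.3806, -0.0281, 0.1576]
ee_rot: [-3.139, -0.001, 2.803]
wrist_force: [0.9, 1.2, -0.3]
width: 0.0009
finger_force: 0.0
-1.5 [[250.0, 240.0], [277.0, 148.0]] [[507.0, 221.0], [560.0, 277.0]]
-1 [[243.0, 231.0], [270.0, 138.0]] [[513.0, 194.0], [566.0, 250.0]]
-0.5 [[218.0, 218.0], [246.0, 126.0]] [[532.0, 165.0], [586.0, 220.0]]
0 [[182.0, 205.0], [209.0, 112.0]] [[560.0, 140.0], [614.0, 196.0]]
0.5 [[143.0, 195.0], [171.0, 102.0]] [[590.0, 127.0], [644.0, 182.0]]
1 [[112.0, 190.0], [140.0, 98.0]] [[614.0, 128.0], [667.0, 182.0]]
```

View pics/l_a.png

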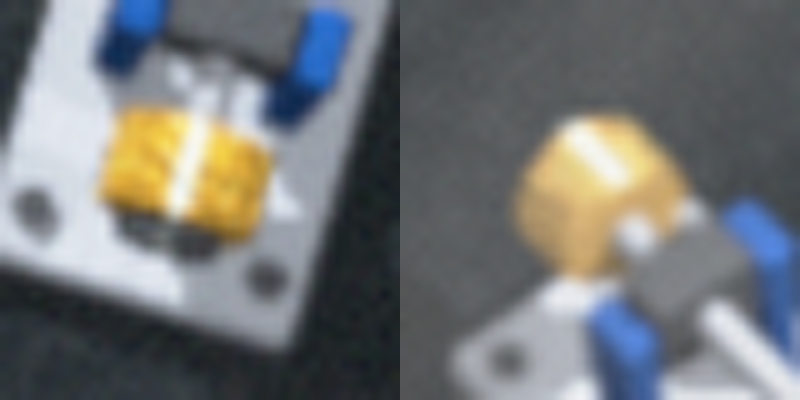

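```bash
cat > ang.py <<'E'
from h import *
import sys
from fit import W
P=[.5208,.1016,-.327]
def theta(n,im,xs=np.linspace(-.069,-.059,11)):
    K,D,E=cal(n); c,s=np.cos(P[2]),np.sin(P[2]); ctr=W(P,np.array([[-.064,0,.055]]))[0]; v=E[:3,3]-ctr
    vy=-s*v[0]+c*v[1]; phi=np.arctan2(vy,v[2])
    # sample along direction e perpendicular to view in the yz plane, through a mid-rim point facing camera
    ss=np.arange(-.024,.024,.0002); prof=[]
    for x in xs:
        q=np.array([[x,.015*np.sin(phi)+t*np.cos(phi),.055+.015*np.cos(phi)-t*np.sin(phi)] for t in ss])
        uv=proj(n,W(P,q)).astype(np.float32)
        prof.append(cv2.remap(im,uv[None,:,0],uv[None,:,1],cv2.INTER_CUBIC)[0].astype(float))
    pr=np.mean(prof,0)  # rgb
    sat=(pr[:,0]-pr[:,2]); br=pr[:,2]
    return phi,ss*1000,pr,sat
if __name__=="__main__":
  for n,f in [('top','t'),('scene','s')]:
    im=cv2.imread(f'pics/{f}_{sys.argv[1]}.png')[:,:,::-1]
    phi,ss,pr,sat=theta(n,np.ascontiguousarray(im))
    # edges: saturation half-max outermost; line: blue channel max inside
    h=np.median(sat[sat>0.6*sat.max()])/2; i=np.nonzero(sat>h)[0]; a,b=ss[i[0]],ss[i[-1]]
    m=(ss>a+2)&(ss<b-2); w=np.clip(pr[:,2]-np.percentile(pr[m,2],60),0,None)*m; k=np.argmax(w); mm=m&(abs(ss-ss[k])<2.5)
    l=(ss*w)[mm].sum()/w[mm].sum(); mid=(a+b)/2
    print(n,'phi',round(phi,3),'edges',round(a,1),round(b,1),'line',round(l,2),'theta(raw)',round(phi+np.arcsin(np.clip(l/15,-1,1)),3),'theta(edges)',round(phi+np.arcsin(np.clip((l-mid)/((b-a)/2),-1,1)),3))
    if len(sys.argv)>2: print(np.c_[ss,pr,sat][::8].round().astype(int).tolist())
E
python3 ang.py a v
```

```text
top phi 0.068 edges -13.2 15.2 line 1.04 theta(raw) 0.137 theta(edges) 0.071
[[-24, 148, 153, 162, -14], [-22, 157, 163, 173, -16], [-21, 164, 171, 182, -18], [-19, 173, 180, 191, -17], [-18, 183, 189, 200, -17], [-16, 190, 195, 204, -14], [-14, 183, 177, 164, 19], [-13, 184, 153, 89, 95], [-11, 188, 148, 60, 128], [-10, 203, 158, 59, 143], [-8, 217, 173, 66, 152], [-6, 223, 180, 68, 155], [-5, 231, 189, 68, 163], [-3, 233, 193, 80, 152], [-2, 236, 213, 141, 95], [0, 244, 240, 217, 27], [2, 243, 243, 233, 11], [3, 239, 225, 171, 68], [5, 236, 202, 100, 136], [6, 237, 199, 80, 156], [8, 233, 190, 69, 165], [10, 230, 185, 68, 162], [11, 232, 189, 71, 161], [13, 230, 189, 76, 154], [14, 223, 188, 104, 118], [16, 215, 199, 169, 45], [18, 218, 220, 224, -7], [19, 223, 228, 237, -14], [21, 223, 228, 236, -14], [22, 222, 228, 236, -13]]
scene phi -0.342 edges -12.0 17.6 line 8.2 theta(raw) 0.236 theta(edges) 0.031
[[-24, 90, 92, 95, -5], [-22, 90, 93, 95, -5], [-21, 91, 94, 96, -5], [-19, 90, 93, 96, -6], [-18, 90, 93, 96, -6], [-16, 90, 92, 95, -5], [-14, 103, 100, 95, 7], [-13, 130, 118, 98, 32], [-11, 156, 134, 101, 54], [-10, 170, 144, 104, 66], [-8, 178, 151, 106, 72], [-6, 183, 154, 108, 75], [-5, 192, 161, 112, 80], [-3, 208, 174, 118, 90], [-2, 221, 187, 125, 96], [0, 227, 198, 131, 97], [2, 230, 204, 132, 97], [3, 232, 211, 139, 94], [5, 237, 223, 167, 71], [6, 243, 238, 215, 27], [8, 245, 244, 237, 7], [10, 243, 240, 225, 18], [11, 240, 228, 181, 59], [13, 238, 217, 146, 92], [14, 227, 200, 131, 96], [16, 198, 174, 121, 78], [18, 150, 138, 107, 43], [19, 104, 102, 94, 10], [21, 85, 88, 91, -6], [22, 85, 88, 90, -5]]
```

```bash
python3 -m handwheel '[[[0,0,0],[0.368,0.705,0],1],[[0,0,0],[0.368,0.705,0],1],[[0,0,0],[0.368,0.705,0],1],[[0,0,0],[0.368,0.705,0],1],[[0,0,0],[0,0,-0.6],1]]'; python3 -m handwheel '[[[0,0,0],[0,0,-0.5],1],[[0,0,0],[0,0,-0.2],1],[[0,0,0],[0,0,-0.1],1],[[0,0,0],[0,0,0],1],[[0,0,0],[0,0,0],1]]'
python3 -m handwheel '[[[0,0,0],[0.032,0.095,0],1],[[0,0,0],[0.032,0.095,0],1],[[0,0,0],[0.032,0.095,0],1],[[0,0,0],[0.032,0.095,0],1],[[0,0,0],[0,0,0],1]]'
python3 -m handwheel '[[[0,0,0],[0,0,0.2],1],[[0,0,0],[-0.064,-0.19,0],1],[[0,0,0],[-0.064,-0.19,0],1],[[0,0,0],[0,0,-0.1],1],[[0,0,0],[0,0,-0.1],1]]'; python3 -m handwheel '[[[0,0,0],[0,0,0],1]]'
python3 -m handwheel '[[[0,0,0],[0.032,0.095,0],1],[[0,0,0],[0.032,0.095,0],1]]'; python3 -m handwheel '[[[0,0,0],[0.032,0.095,0],1],[[0,0,0],[0.032,0.095,0],1],[[0,0,0],[0,0,0],1]]'
```

```text
time: 5.8
tool_pos: [0.4609, 0.1224, 0.1312]
ee_rot: [3.135, 0.007, 2.818]
wrist_force: [0.0, -0.3, -0.2]
width: 0.0005
finger_force: 0.0
time: 6.3
tool_pos: [0.455, 0.1169, 0.0891]
ee_rot: [-3.139, -0.004, 2.811]
wrist_force: [-7.1, -1.7, 6.7]
width: 0.0008
finger_force: 4.1
time: 6.8
tool_pos: [0.4638, 0.1373, 0.0888]
ee_rot: [3.139, 0.001, 2.812]
wrist_force: [-0.4, 3.1, 2.0]
width: 0.0004
finger_force: 1.8
time: 7.3
tool_pos: [0.4566, 0.1152, 0.0881]
ee_rot: [-3.14, 0.001, 2.809]
wrist_force: [-2.8, -3.2, 8.7]
width: 0.0003
finger_force: 4.8
time: 7.4
tool_pos: [0.4565, 0.1149, 0.0882]
ee_rot: [-3.139, 0.001, 2.809]
wrist_force: [-1.4, -4.3, 7.6]
width: 0.0005
finger_force: 4.4
time: 7.6
tool_pos: [0.4604, 0.1257, 0.0899]
ee_rot: [3.141, 0.002, 2.809]
wrist_force: [-3.0, 0.0, 10.4]
width: 0.0005
finger_force: 5.0
time: 7.9
tool_pos: [0.4642, 0.1368, 0.0884]
ee_rot: [3.138, 0.002, 2.811]
wrist_force: [2.4, 3.0, 3.1]
width: 0.0006
finger_force: 2.4
```

```bash
python3 -m handwheel '[[[0,0,0],[0,0,0.2],1],[[0,0,0],[-0.076,-0.225,0],1],[[0,0,0],[-0.076,-0.225,0],1],[[0,0,0],[0,0,-0.08],1],[[0,0,0],[0,0,-0.08],1]]'; python3 -m handwheel '[[[0,0,0],[0,0,0],1]]'
python3 -m handwheel '[[[0,0,0],[0.032,0.095,0],1],[[0,0,0],[0.032,0.095,0],1]]'; python3 -m handwheel '[[[0,0,0],[0.032,0.095,0],1],[[0,0,0],[0.032,0.095,0],1],[[0,0,0],[0,0,0],1]]'
```

```text
time: 8.4
tool_pos: [0.4549, 0.112, 0.0893]
ee_rot: [-3.141, -0.001, 2.809]
wrist_force: [-1.4, -1.9, 5.1]
width: 0.0009
finger_force: 2.0
time: 8.5
tool_pos: [0.4548, 0.112, 0.0892]
ee_rot: [-3.139, -0.001, 2.81]
wrist_force: [-1.3, -3.1, 3.2]
width: 0.0003
finger_force: 2.3
time: 8.7
tool_pos: [0.4587, 0.123, 0.0907]
ee_rot: [3.141, -0.0, 2.81]
wrist_force: [-2.4, -1.3, 8.0]
width: 0.0007
finger_force: 3.4
time: 9.0
tool_pos: [0.4626, 0.1342, 0.0905]
ee_rot: [3.138, 0.001, 2.811]
wrist_force: [0.5, 3.6, 3.2]
width: 0.0004
finger_force: 2.2
```

```bash
python3 -m handwheel '[[[0,0,0],[0,0,0.2],1],[[0,0,0],[-0.064,-0.19,0],1],[[0,0,0],[-0.064,-0.19,0],1],[[0,0,0],[0,0,-0.1],1],[[0,0,0],[0,0,-0.08],1]]'; python3 -m handwheel '[[[0,0,0],[0,0,0],1]]'
python3 -m handwheel '[[[0,0,0],[0.032,0.095,0],1],[[0,0,0],[0.032,0.095,0],1]]'; python3 -m handwheel '[[[0,0,0],[0.032,0.095,0],1],[[0,0,0],[0.032,0.095,0],1],[[0,0,0],[0,0,0],1]]'
python3 -m handwheel '[[[0,0,0],[0,0,0.2],1],[[0,0,0],[-0.064,-0.19,0],1],[[0,0,0],[-0.064,-0.19,0],1],[[0,0,0],[0,0,-0.1],1],[[0,0,0],[0,0,-0.1],1]]'; python3 -m handwheel '[[[0,0,0],[0,0,0],1]]'
python3 -m handwheel '[[[0,0,0],[0.032,0.095,0],1],[[0,0,0],[0.032,0.095,0],1]]'; python3 -m handwheel '[[[0,0,0],[0.032,0.095,0],1],[[0,0,0],[0.032,0.095,0],1],[[0,0,0],[0,0,0],1]]'
python3 -m handwheel '[[[0,0,0],[0,0,0.2],1],[[0,0,0],[0,0,0.6],1],[[0,0,0],[-0.4,-0.8,0.6],1],[[0,0,0],[-0.4,-0.8,0],1],[[0,0,0],[-0.4,-0.8,0],1]]'; python3 -m handwheel '[[[0,0,0],[-0.4,-0.8,0],1],[[0,0,0],[0,0,0],1]]'; python3 look.py b >/dev/null;  python3 ang.py b
```

```text
time: 9.5
tool_pos: [0.455, 0.1123, 0.0901]
ee_rot: [-3.141, -0.001, 2.809]
wrist_force: [-0.9, -0.9, 3.1]
width: 0.0005
finger_force: 1.5
time: 9.6
tool_pos: [0.455, 0.1122, 0.0901]
ee_rot: [-3.14, -0.001, 2.81]
wrist_force: [-1.6, -2.2, 2.2]
width: 0.0002
finger_force: 1.5
time: 9.8
tool_pos: [0.4587, 0.1229, 0.0915]
ee_rot: [3.141, -0.0, 2.81]
wrist_force: [-2.2, 0.2, 6.6]
width: 0.0002
finger_force: 2.8
time: 10.1
tool_pos: [0.4625, 0.1338, 0.0912]
ee_rot: [3.139, 0.001, 2.811]
wrist_force: [0.7, 1.8, 2.4]
width: 0.0005
finger_force: 1.7
time: 10.6
tool_pos: [0.4551, 0.1123, 0.0903]
ee_rot: [-3.141, -0.0, 2.809]
wrist_force: [-0.2, -1.9, 2.5]
width: 0.0004
finger_force: 1.4
time: 10.7
tool_pos: [0.4551, 0.1122, 0.0901]
ee_rot: [-3.14, -0.001, 2.81]
wrist_force: [-1.2, -2.8, 3.0]
width: 0.0006
finger_force: 1.6
time: 10.9
tool_pos: [0.4588, 0.1229, 0.0916]
ee_rot: [3.141, -0.0, 2.81]
wrist_force: [-2.2, 0.1, 5.4]
width: 0.0003
finger_force: 2.8
time: 11.2
tool_pos: [0.4626, 0.1338, 0.0912]
ee_rot: [3.139, 0.001, 2.811]
wrist_force: [1.2, 2.4, 3.0]
width: 0.0006
finger_force: 1.8
time: 11.7
tool_pos: [0.4029, 0.0138, 0.16]
ee_rot: [-3.141, 0.002, 2.812]
wrist_force: [0.1, -0.2, -0.3]
width: 0.0004
finger_force: 0.0
time: 11.9
tool_pos: [0.3813, -0.0288, 0.1588]
ee_rot: [-3.139, -0.0, 2.803]
wrist_force: [-0.4, 0.6, 0.1]
width: 0.0004
finger_force: 0.0
top phi 0.068 edges -13.0 15.0 line 9.96 theta(raw) 0.795 theta(edges) 0.763
scene phi -0.342 edges -11.4 17.2 line 12.5 theta(raw) 0.643 theta(edges) 0.394
```

View pics/l_b.png

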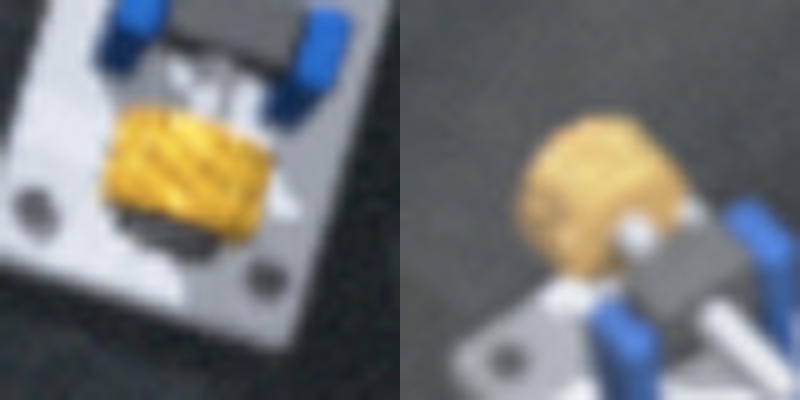

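```bash
cat > jaw.py <<'E'
from h import *
import sys
from fit import W
P=[.5208,.1016,-.327]
def rect(n,f,x0,x1,y0,y1,z,r=4000):
    xs=np.arange(x0,x1,1/r); ys=np.arange(y0,y1,1/r); g=np.array([[x,y,z] for y in ys for x in xs])
    uv=proj(n,W(P,g)).astype(np.float32).reshape(len(ys),len(xs),2)
    return cv2.cvtColor(cv2.remap(cv2.imread(f'pics/{f}.png'),uv[...,0],uv[...,1],cv2.INTER_CUBIC),cv2.COLOR_BGR2GRAY).astype(np.float32)
def shift(n,a,b,box):
    A=rect(n,a,*box); B=rect(n,b,*box); wm=np.eye(2,3,dtype=np.float32)
    cc,wm=cv2.findTransformECC(A,B,wm,cv2.MOTION_TRANSLATION,(3,200,1e-6),None,5)
    return (wm[:,2]/4).round(2).tolist(),round(cc,3)
if __name__=="__main__":
  for a,b in [x.split(',') for x in sys.argv[1:]]:
    for n,k in [('top','t_'),('scene','s_')]:
      print(a,b,n,'jaw',shift(n,k+a,k+b,(.004,.024,-.017,.017,.067)),'static',shift(n,k+a,k+b,(.045,.085,-.03,.03,.06)),shift(n,k+a,k+b,(-.05,-.03,-.025,.025,.06)))
E
cp pics/top0.png pics/t_0.png; cp pics/scene0.png pics/s_0.png
python3 - <<'E'
from h import *; import jaw
o=[]
for n,f in [('top','t_a'),('top','t_b'),('scene','s_a'),('scene','s_b')]: o.append(cv2.resize(jaw.rect(n,f,-.08,.085,-.03,.03,.067,r=2000),(660,140)))
cv2.imwrite('pics/j.png',np.vstack(o))
E
python3 jaw.py 0,a a,b 0,b
```

```text
0 a top jaw ([-0.6399999856948853, 0.27000001072883606], 0.978) static ([-0.0, -0.009999999776482582], 0.999) ([0.009999999776482582, -0.009999999776482582], 0.999)
0 a scene jaw ([-0.550000011920929, -0.20000000298023224], 0.987) static ([-0.07000000029802322, 0.07000000029802322], 0.998) ([-0.029999999329447746, 0.05000000074505806], 0.994)
a b top jaw ([-4.559999942779541, -0.05000000074505806], 0.807) static ([0.009999999776482582, 0.0], 0.999) ([0.009999999776482582, -0.009999999776482582], 0.999)
a b scene jaw ([-3.0799999237060547, -1.8300000429153442], 0.924) static ([0.009999999776482582, -0.009999999776482582], 1.0) ([0.019999999552965164, -0.019999999552965164], 0.997)
0 b top jaw ([-5.309999942779541, 0.18000000715255737], 0.821) static ([0.0, -0.009999999776482582], 0.999) ([0.009999999776482582, -0.009999999776482582], 0.999)
0 b scene jaw ([-3.8399999141693115, -1.409999966621399], 0.901) static ([-0.07000000029802322, 0.07000000029802322], 0.998) ([-0.019999999552965164, 0.029999999329447746], 0.997)[ WARN:0@0.435] global loadsave.cpp:1063 imwrite_ Unsupported depth image for selected encoder is fallbacked to CV_8U.
```

View pics/j.png

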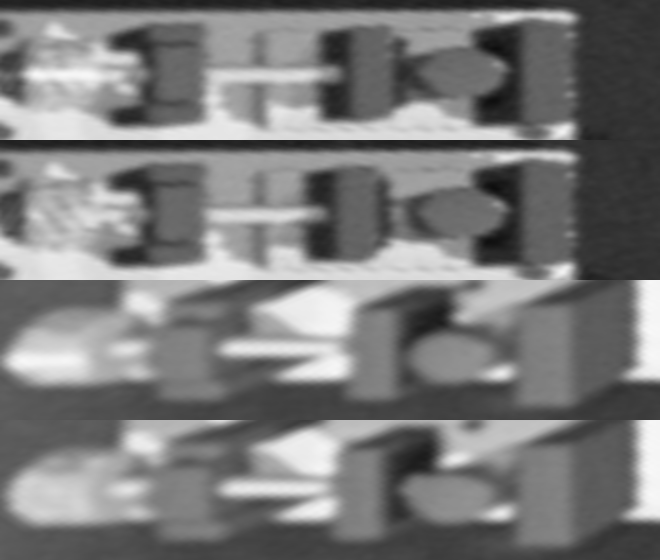

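```bash
python3 -m handwheel '[[[0,0,0],[0.368,0.685,0],1],[[0,0,0],[0.368,0.685,0],1],[[0,0,0],[0.368,0.685,0],1],[[0,0,0],[0.368,0.685,0],1],[[0,0,0],[0,0,-0.6],1]]'; python3 -m handwheel '[[[0,0,0],[0,0,-0.5],1],[[0,0,0],[0,0,-0.17],1],[[0,0,0],[0,0,-0.1],1],[[0,0,0],[0,0,0],1],[[0,0,0],[0,0,0],1]]'
python3 -m handwheel '[[[0,0,0],[0.032,0.095,0],1],[[0,0,0],[0.032,0.095,0],1]]'; python3 -m handwheel '[[[0,0,0],[0.032,0.095,0],1],[[0,0,0],[0.032,0.095,0],1],[[0,0,0],[0,0,0],1]]'
```

```text
time: 12.5
tool_pos: [0.4613, 0.1177, 0.1322]
ee_rot: [3.135, 0.008, 2.818]
wrist_force: [0.5, -1.3, -0.2]
width: 0.0006
finger_force: 0.0
time: 13.0
tool_pos: [0.4575, 0.112, 0.0914]
ee_rot: [3.141, 0.002, 2.81]
wrist_force: [-0.8, -0.1, 1.1]
width: 0.0001
finger_force: 0.7
time: 13.2
tool_pos: [0.4611, 0.1216, 0.0918]
ee_rot: [3.14, 0.002, 2.809]
wrist_force: [-2.8, -0.5, 5.0]
width: 0.0003
finger_force: 2.6
time: 13.5
tool_pos: [0.4648, 0.1324, 0.0912]
ee_rot: [3.138, 0.003, 2.811]
wrist_force: [1.2, 2.3, 2.6]
width: 0.0001
finger_force: 2.0
```

```bash
python3 -m handwheel '[[[0,0,0],[0,0,0.2],1],[[0,0,0],[-0.08,-0.19,0],1],[[0,0,0],[-0.08,-0.19,0],1],[[0,0,0],[0,0,-0.1],1],[[0,0,0],[0,0,-0.1],1]]'; python3 -m handwheel '[[[0,0,0],[0,0,0],1]]'
python3 -m handwheel '[[[0,0,0],[0.032,0.095,0],1],[[0,0,0],[0.032,0.095,0],1]]'; python3 -m handwheel '[[[0,0,0],[0.032,0.095,0],1],[[0,0,0],[0.032,0.095,0],1],[[0,0,0],[0,0,0],1]]'
python3 -m handwheel '[[[0,0,0],[0,0,0.2],1],[[0,0,0],[-0.064,-0.19,0],1],[[0,0,0],[-0.064,-0.19,0],1],[[0,0,0],[0,0,-0.1],1],[[0,0,0],[0,0,-0.1],1]]'; python3 -m handwheel '[[[0,0,0],[0,0,0],1]]'
python3 -m handwheel '[[[0,0,0],[0.032,0.095,0],1],[[0,0,0],[0.032,0.095,0],1],[[0,0,0],[0,0,0],1],[[0,0,0],[0,0,0],1]]'
python3 -m handwheel '[[[0,0,0],[0,0,0.2],1],[[0,0,0],[0,0,0.6],1],[[0,0,0],[-0.4,-0.8,0.6],1],[[0,0,0],[-0.4,-0.8,0],1],[[0,0,0],[-0.4,-0.8,0],1]]'; python3 -m handwheel '[[[0,0,0],[-0.4,-0.8,0],1],[[0,0,0],[0,0,0],1]]'; python3 look.py c >/dev/null;  python3 ang.py c; python3 jaw.py a,c b,c
```

```text
time: 14.0
tool_pos: [0.4548, 0.1112, 0.0896]
ee_rot: [-3.141, -0.0, 2.809]
wrist_force: [-0.4, -0.7, 1.3]
width: 0.0005
finger_force: 1.2
time: 14.1
tool_pos: [0.4547, 0.1111, 0.0892]
ee_rot: [-3.14, -0.001, 2.81]
wrist_force: [-1.8, -1.5, 1.6]
width: 0.0002
finger_force: 1.5
time: 14.3
tool_pos: [0.4585, 0.1216, 0.0909]
ee_rot: [-3.141, -0.0, 2.81]
wrist_force: [-3.2, -1.6, 6.6]
width: 0.0006
finger_force: 3.3
time: 14.6
tool_pos: [0.4625, 0.133, 0.091]
ee_rot: [3.138, 0.001, 2.811]
wrist_force: [-0.5, 2.9, 3.6]
width: 0.0003
finger_force: 2.2
time: 15.1
tool_pos: [0.4549, 0.1112, 0.0896]
ee_rot: [-3.141, -0.0, 2.809]
wrist_force: [0.9, -1.5, 2.2]
width: 0.0005
finger_force: 1.1
time: 15.2
tool_pos: [0.4547, 0.1111, 0.0892]
ee_rot: [-3.14, -0.001, 2.81]
wrist_force: [-1.0, -2.2, 1.4]
width: 0.0005
finger_force: 1.5
time: 15.6
tool_pos: [0.4589, 0.1228, 0.0914]
ee_rot: [3.139, 0.0, 2.811]
wrist_force: [-2.0, 0.7, 4.6]
width: 0.0001
finger_force: 2.9
time: 16.1
tool_pos: [0.4002, 0.004, 0.1597]
ee_rot: [3.14, 0.003, 2.813]
wrist_force: [0.2, -0.6, 0.0]
width: 0.0004
finger_force: 0.0
[... 303 characters left out ...]

a c top jaw ([6.320000171661377, -1.690000057220459], 0.511) static ([0.009999999776482582, -0.0], 0.999) ([-0.009999999776482582, 0.009999999776482582], 0.998)
a c scene jaw ([-4.809999942779541, -2.819999933242798], 0.94) static ([0.009999999776482582, -0.019999999552965164], 1.0) ([0.029999999329447746, -0.03999999910593033], 0.995)
b c top jaw ([-1.6399999856948853, -0.03999999910593033], 0.94) static ([0.009999999776482582, -0.009999999776482582], 0.999) ([-0.019999999552965164, 0.019999999552965164], 0.998)
b c scene jaw ([-1.9299999475479126, -0.3799999952316284], 0.976) static ([0.009999999776482582, -0.009999999776482582], 1.0) ([0.009999999776482582, -0.019999999552965164], 0.998)
```

View pics/l_c.png

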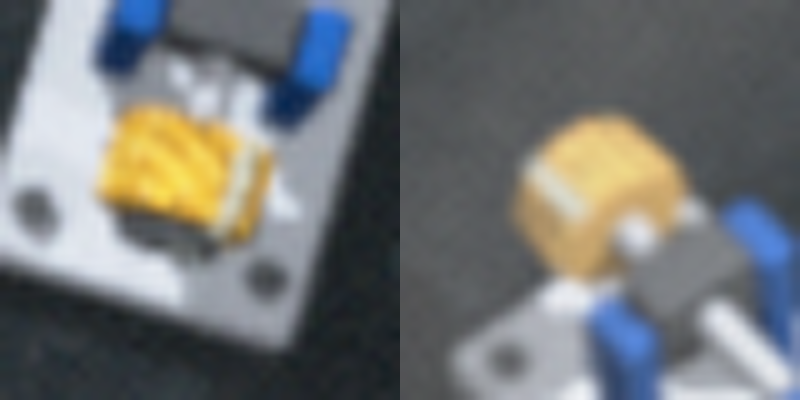

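```bash
python3 -m handwheel '[[[0,0,0],[0.38,0.77,0],1],[[0,0,0],[0.38,0.77,0],1],[[0,0,0],[0.38,0.77,0],1],[[0,0,0],[0.38,0.77,0],1],[[0,0,0],[0,0,-0.6],1]]'; python3 -m handwheel '[[[0,0,0],[0,0,-0.5],1],[[0,0,0],[0,0,-0.17],1],[[0,0,0],[0,0,-0.1],1],[[0,0,0],[0,0,0],1],[[0,0,0],[0,0,0],1]]'
python3 -m handwheel '[[[0,0,0],[0.029,0.085,0],1],[[0,0,0],[0.029,0.085,0],1],[[0,0,0],[0,0,0],1],[[0,0,0],[0,0,0],1]]'
```

```text
time: 16.9
tool_pos: [0.4605, 0.1251, 0.1318]
ee_rot: [3.134, 0.008, 2.819]
wrist_force: [1.1, -1.2, 0.4]
width: 0.0007
finger_force: 0.0
time: 17.4
tool_pos: [0.4556, 0.1195, 0.0913]
ee_rot: [3.141, -0.001, 2.811]
wrist_force: [-3.8, 0.2, 5.8]
width: 0.0007
finger_force: 2.7
time: 17.8
tool_pos: [0.4591, 0.1285, 0.0917]
ee_rot: [3.139, 0.0, 2.811]
wrist_force: [-3.3, 2.4, 5.3]
width: 0.0003
finger_force: 2.6
```

```bash
python3 -m handwheel '[[[0,0,0],[0,0,0.2],1],[[0,0,0],[0,0,0.6],1],[[0,0,0],[-0.4,-0.8,0.6],1],[[0,0,0],[-0.4,-0.8,0],1],[[0,0,0],[-0.4,-0.8,0],1]]'; python3 -m handwheel '[[[0,0,0],[-0.4,-0.8,0],1],[[0,0,0],[0,0,0],1]]'; python3 look.py d >/dev/null;  python3 ang.py d; python3 ang.py a
```

```text
time: 18.3
tool_pos: [0.401, 0.0087, 0.1602]
ee_rot: [3.141, 0.005, 2.812]
wrist_force: [-0.1, -0.8, -0.1]
width: 0.0005
finger_force: 0.0
time: 18.5
tool_pos: [0.3792, -0.034, 0.1589]
ee_rot: [-3.14, 0.003, 2.803]
wrist_force: [0.9, 0.8, 0.4]
width: 0.0003
finger_force: 0.0
top phi 0.068 edges -13.0 15.2 line -1.07 theta(raw) -0.003 theta(edges) -0.086
scene phi -0.342 edges -12.0 17.6 line 6.4 theta(raw) 0.099 theta(edges) -0.097
top phi 0.068 edges -13.2 15.2 line 1.04 theta(raw) 0.137 theta(edges) 0.071
scene phi -0.342 edges -12.0 17.6 line 8.2 theta(raw) 0.236 theta(edges) 0.031
```

View pics/l_d.png

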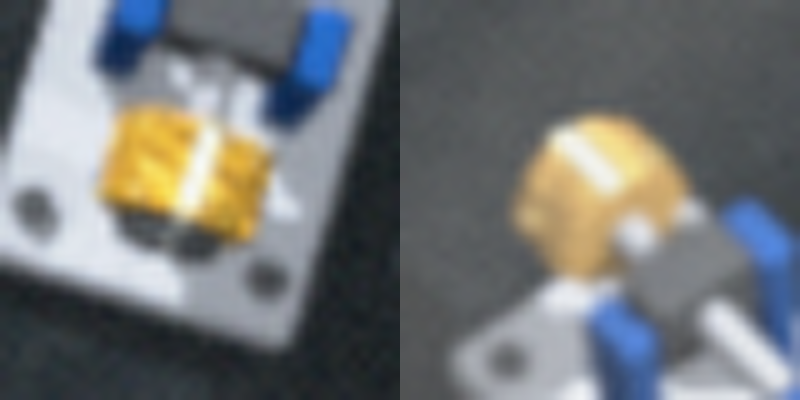

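```bash
python3 -m handwheel '[[[0,0,0],[0.39,0.765,0],1],[[0,0,0],[0.39,0.765,0],1],[[0,0,0],[0.39,0.765,0],1],[[0,0,0],[0.39,0.765,0],1],[[0,0,0],[0,0,-0.6],1]]'; python3 -m handwheel '[[[0,0,0],[0,0,-0.4],1],[[0,0,0],[0,0,0],1],[[0,0,0],[0,0,0],1],[[0,0,0],[0,0,0],1]]'; python3 -m handwheel '[[[0,0,0],[0,0,-0.17],1],[[0,0,0],[0,0,-0.1],1],[[0,0,0],[0,0,-0.1],1],[[0,0,0],[0,0,0],1],[[0,0,0],[0,0,0],1]]'
python3 -m handwheel '[[[0,0,0],[0.009,0.027,0],1],[[0,0,0],[0,0,0],1],[[0,0,0],[0,0,0],1]]'; python3 -m handwheel '[[[0,0,0],[0,0,0.2],1],[[0,0,0],[0,0,0.6],1],[[0,0,0],[-0.4,-0.8,0.6],1],[[0,0,0],[-0.4,-0.8,0],1],[[0,0,0],[-0.4,-0.8,0],1]]'; python3 -m handwheel '[[[0,0,0],[-0.4,-0.8,0],1],[[0,0,0],[0,0,0],1]]'; python3 look.py e >/dev/null;  python3 ang.py e
```

```text
time: 19.1
tool_pos: [0.4632, 0.1293, 0.1316]
ee_rot: [3.134, 0.009, 2.818]
wrist_force: [1.1, -0.9, -0.4]
width: 0.0005
finger_force: 0.0
time: 19.5
tool_pos: [0.4592, 0.1234, 0.109]
ee_rot: [3.14, 0.002, 2.811]
wrist_force: [-1.2, 0.5, -0.5]
width: 0.0006
finger_force: 0.0
time: 20.0
tool_pos: [0.4588, 0.1227, 0.0905]
ee_rot: [3.14, 0.002, 2.81]
wrist_force: [-1.7, 0.5, 7.1]
width: 0.0006
finger_force: 3.6
time: 20.3
tool_pos: [0.4592, 0.124, 0.0905]
ee_rot: [3.14, 0.002, 2.81]
wrist_force: [-1.6, 0.4, 7.9]
width: 0.0004
finger_force: 3.6
time: 20.8
tool_pos: [0.3999, 0.0058, 0.1581]
ee_rot: [3.141, 0.003, 2.812]
wrist_force: [0.5, -1.7, 0.6]
width: 0.0004
finger_force: 0.0
time: 21.0
tool_pos: [0.3782, -0.0369, 0.1569]
ee_rot: [-3.14, 0.0, 2.802]
wrist_force: [-0.7, 1.2, 0.9]
width: 0.0002
finger_force: 0.0
top phi 0.068 edges -13.4 15.0 line 0.16 theta(raw) 0.079 theta(edges) 0.023
scene phi -0.342 edges -12.0 17.4 line 7.79 theta(raw) 0.204 theta(edges) 0.012
```

```bash
python3 jaw.py a,e; python3 -c "
import cv2,numpy as np
a=cv2.imread('pics/t_e.png')[120:240,200:430];b=cv2.imread('pics/s_e.png')[150:310,230:360]
cv2.imwrite('pics/f.png',np.hstack([cv2.resize(a,(460,400)),cv2.resize(b,(325,400))]))"
```

```text
a e top jaw ([6.079999923706055, -1.2300000190734863], 0.534) static ([0.0, -0.0], 0.999) ([-0.009999999776482582, 0.009999999776482582], 0.998)
a e scene jaw ([-5.090000152587891, -2.819999933242798], 0.932) static ([0.009999999776482582, -0.009999999776482582], 1.0) ([0.03999999910593033, -0.019999999552965164], 0.997)
```

View pics/f.png

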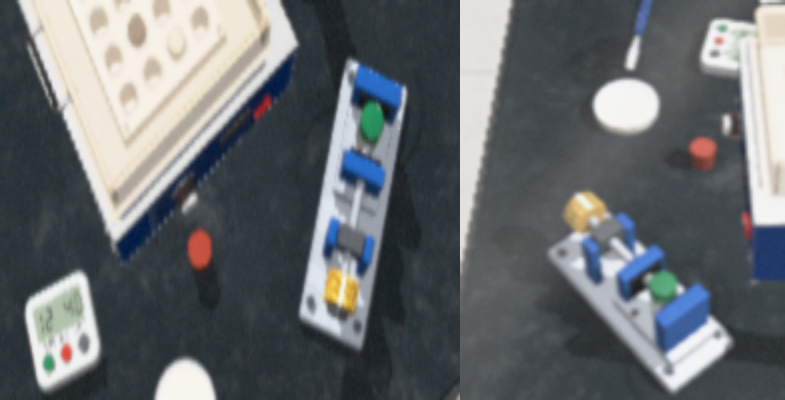

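The final view shows the white line on top of the wheel (at about (342,290) on the left), the vial standing and the bystanders in place, with the gripper clear of everything.

```bash
python3 -c "
from bench import robot
print(robot.close_job())"
```

```text
the job is handed in; nothing more can be done
None
```

I brought the wheel's line to the top (about 3° past), gave it two more full turns anticlockwise, and handed the job in at about 21 s. The line points up to within about 1°, the jaw's travel agrees with two turns, the vial is still standing, and nothing else was disturbed.

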